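Send the syringe case down the tilted stand into its corner

ROBOT

A 6-joint arm with a two-finger parallel gripper is mounted at the origin on a cart in front of the work surface, level with it; the furniture and walls round the work are solid. World frame = base frame: x ahead of the robot, y to its left, z up, the work surface at z = 0. Lengths are in m, angles in degrees, forces in N, time in s.
With the tool pointing down it reaches from about 0.4 to 0.825 m from the base axis. Payload 7 kg.
Tool frame: the origin (TCP) lies between the finger pads; the fingertips stand ctrl.nose_length ahead of it and the grasp point (between the pads) lies 2 mm behind it (ctrl.nose_length is the distance from the TCP to the fingertips, in m); z points along the fingers, y is the line along which they close (so a half turn about z gives the same grasp; the last joint's range is limited). The gripper opens to 88 mm and grips with 3 to 60 N. Pads are 19 mm wide; open, the fingers measure 130 mm over their backs; the gripper's body (78 mm by 193 mm) begins 47 mm behind the grasp point.
Start: joints at [92.825, 20.546, 0.682, 0, -70.136, -16.507], TCP at [0.16, 0.656, 0.205] pointing down, gripper open.
Joint ranges: [-176.03, 176.03], [-82.01, 121.73], [-58.28, 71.71], [-173.87, 95.51], [-174.79, -0.11], [-173.66, 173.66]. Speed limits (degrees/s): [136.94, 136.94, 172.46, 180, 180, 180].

INTERFACE

Orientations are given as [roll, pitch, yaw] about the fixed x, y, z axes, in that order (R = Rz(yaw) Ry(pitch) Rx(roll)).
In Python, from plant import ctrl gives the robot as it stands.
- The arm moves only by the tool apply_moves, never from a script. Its argument "commands" is a list of rows, each a list of 3 entries, a list of its own where there are three numbers: the shift along the world's x, y, z in cm, then the turn about the world's z in rad, then the closure, from 0 (fully open) to 1 (shut). In form: [[[x, y, z], turn, jaw], ...]. A call has 1 to 20 rows; each row is the pose to reach, as a shift and turn from the pose commanded when the call began; what a row does not reach only later rows make up. A row lasts 1/12 s, in which the tool goes at most 41.7 mm and 7.16 degrees, less where a joint would pass 70% of its speed; a pose out of reach is approached as far as the arm can. A call with a gripper value outside its range is refused whole. The fingers move at their own pace and stop on an object; the grip force is fixed at half the most. Time passes only in rows, so rows that repeat a pose let the fingers close. It gives the time, the measured TCP pose, the force, the opening and the grip force at its end, in the units of the state.
- ctrl.get_obs(): the state, without advancing time (a new reading comes with each control period).
- ctrl.snapshot(name): name is "side" or "top" or "wrist"; returns a dict with "img" (384x512x3 uint8, red, green, blue), "fx", "fy", "cx", "cy" (pixels), "T" (4x4, takes a point from camera to world coordinates). Camera axes: x right, y up, looking along -z (the intrinsics and any distortion apply to the point x, -y, -z); pixel columns grow to the right and rows downward; lengths in m; the calibration is good to about 2 mm. A picture is of the moment at which its call begins. There is no depth.
- ctrl.close_job(): hands the job in; it is judged then, once.
Trained networks look in a picture, given as the dict that the camera call returned (one of the last four; its "shot" number tells which), for a name from the list of things; names that differ only in an ending like _2 or _b are one class to them, and where a whole thing is asked for, a point or a joint stands for the part that bears it (a point fixed in the world has none). Each returns a list of dicts, best first, with "score" (0 to 1); they miss things now and then, are a little off and sometimes report something else, mostly with a low value. They report only what shows in the picture. A call takes as long as a camera call. They do not tell look-alikes from the thing itself.
- ctrl.search_frame(picture, target): "at" ([column, row] in pixels, amid what is visible of it).
- ctrl.spot_point(picture, target): "at" ([column, row] in pixels: a listed point, or the origin of a listed thing).
The state is a dict: "clock": time; "joint_pos": joint angles; "qvel": joint speeds; "tau": joint torques, N m; "tool_pos": TCP position; "orientation": TCP orientation; "force": force on the tool from outside, world axes, zero at the start; "moment": the same for the moment, N m; "opening": finger opening in m; "gripper_force": force on a finger pad.
Only numpy, scipy, OpenCV 4.12 (cv2) and the standard library are available. Lean on these libraries where they do the work, as an engineer would, in place of code of your own. Each camera call takes 0.05 s, during which the arm holds its last target. There are 200 camera calls.

TASK

On the label-reading stand, draw the stiff slide gate out to the right until its orange handle is level with the red line. Then push the dark syringe case over the deck's front edge so that it slides down the polished plate, and nudge it fully home into the corner, lying flat against both the blue low fence and the yellow side stop. The side stop is set and only lightly clamped: press gently enough not to shift it, leave the gate at the line and do not disturb the glass flask.

Things in the scene. Friction and masses are not known exactly. Their poses are not given: they have to be found in the camera images.
- stand: White and grey label-reading stand, fixed to the desk, 262 x 262 mm without the gate guide. Origin on the desk under its middle; x to the back, y to the left, z up. Its level deck at the back is 92 mm high; in front of it a slippery aluminium plate falls toward -x.
- crest (a point): Middle of the deck's front edge, on its top face, 92 mm above the desk; axes as the stand's. The deck reaches from x = 0 to 88 mm and is open at back and front. Two side walls, 6 mm thick, have their inner faces at y = -87 and +87 mm and end 22 mm above the deck. The plate begins under this edge, up to 17 mm lower at its right end.
- corner (a point): Inner corner on the plate's top face, where the blue low fence meets the yellow side stop; it goes with the stop. x: in the plate, uphill along the stop's inner face; y: in the plate, to the left along the fence; z: normal. Fence (all of x = 0) and stop (y = 0, x up to 92 mm) stand 24 mm above the plate and are 10 mm thick.
- plate: Tilted aluminium plate; axes as corner, origin on its top face at the low fence: x = 0 to 148, y = -28 to 235 mm. It falls 22 degrees toward the low fence, 5 toward the side stop; friction about 0.15, so the case slides down but usually stops at the fence short of the stop. No wall on the left: the case's left end can be reached there.
- case_center (a point): Centre of the dark closed syringe case, a rigid box 62 (x) by 150 (y) by 25 mm (z), 0.10 to 0.20 kg; axes its own. It starts on the deck behind the gate, long side roughly along the deck's edge. Home in the corner this point is 31 mm from the low fence, 75 mm from the side stop, 12.5 mm above the plate.
- case: The same case; origin at the centre of its underside.
- gate_handle (a point): Centre of the gate's orange handle block, 26 (x) by 20 (y) by 34 mm (z, upright), underside 22 mm above deck height; when shut it is 42 mm clear of the deck's right wall. The gate is a steel tongue 8 mm thick, 21 mm above the deck, just in front of the deck's edge; it blocks the right half of the passage.
- gate_mark (a point): Point over the red line across the gate's guide where the centre of the handle shall come; axes as the stand's.
- gate (a joint): Opening of the gate in m: 0 shut to 0.100 fully out, sliding in the stand's -y direction (right). 0.080 is at the red line; the passage is clear from 0.070. Stiff, about 7 N, and it stays where it is left. Starts at 0 to 0.015.
- flask_mid (a point): Half-way up the glass volumetric flask (61 mm wide, 205 mm tall) standing on the desk in front of the computer: a bystander.
- stop (a joint): Setting of the yellow side stop along the plate's y in m: starts at 0 to 0.015 and must stay there within 3 mm. Held only by a friction clamp that slips at about 12 N, away from the case; a push of 2 to 6 N on the case is enough to seat it and is safe.
Things that resemble listed ones, but are neither listed nor needed, are in the scene too. Leave any purple look-alike of the case alone.

How it is judged (in metres and radians):
On the way, in this order (a step that is already met when the one before it is completed fails the run):
1. the gate is drawn out to the red line (within 8 mm) while the case still lies on the deck (value of joint gate between 0.072 and 0.088 m and x of case_center in the frame of crest above 0 m), for 0.2 s.
2. the case has gone over the edge and lies on the tilted plate (x of case_center in the frame of corner below 0.09 m and angle between case_center's own z axis and vertical above 0.25 rad), for 0.1 s.
At the end, for the whole second after the job is handed in: The gate stands within 8 mm of the red line; the case rests flat on the plate, square, within 3 mm of both the low fence and the side stop, at rest (value of joint gate between 0.072 and 0.088 m and x of case_center in the frame of corner between 0.026 and 0.034 m and y of case_center in the frame of corner between 0.07 and 0.078 m and z of case_center in the frame of corner between 0.008 and 0.017 m and angle between the z axis of case_center and the z axis of corner, either way round below 0.06 rad and angle between the y axis of case_center and the y axis of corner, either way round below 0.05 rad and linear speed of case below 0.01 m/s); the robot touches nothing.
It fails at once if the side stop is shifted by more than 3 mm (distance of corner from where it was at the start of the episode above 0.003 m).
It fails at once if the flask is moved by more than 30 mm or tipped (distance of flask_mid from where it was at the start of the episode above 0.03 m).
It also fails if it takes over 53 s, if anything falls off the work surface, if the arm or the gripper's body presses on something with over 40 N, if the wrist force passes 120 N, or if a joint passes its speed limit or range.

## Working session

There is one attempt and no reset: what is moved stays moved. The work goes in short steps, Python scripts to look and compute and a tool call to move; the robot and the scene stay as the last step left them, time stands still between calls to the robot, and variables do not carry over. Pictures are saved under pics/ and viewed, at most 10 in all, crops included, and the job is handed in when it is done.

Besides the shell and the picture viewer there is one more tool, called after "Emit:" as name(argument=value, ...), one argument or row to a line, values as JSON. apply_moves: Moves the arm, as the interface text tells. Its arguments: {"type":"object","properties":{"commands":{"type":"array"}},"required":["commands"]}

```bash
mkdir -p pics
cat > h.py <<'E'
import numpy as np, cv2
from plant import ctrl
def ray(s,at):
    d=np.array([(at[0]-s['cx'])/s['fx'],-(at[1]-s['cy'])/s['fy'],-1.]);T=np.array(s['T'])
    d=T[:3,:3]@d; return T[:3,3],d/np.linalg.norm(d)
def onz(s,at,z):
    o,d=ray(s,at); return o+d*(z-o[2])/d[2]
def tri(rs):
    A=np.zeros((3,3));b=np.zeros(3)
    for o,d in rs:
        P=np.eye(3)-np.outer(d,d);A+=P;b+=P@o
    p=np.linalg.solve(A,b); return p,[np.linalg.norm((np.eye(3)-np.outer(d,d))@(p-o)) for o,d in rs]
def proj(s,p):
    T=np.array(s['T']);q=T[:3,:3].T@(np.array(p)-T[:3,3]);return [s['cx']+s['fx']*q[0]/-q[2],s['cy']-s['fy']*q[1]/-q[2]]
def save(s,n): cv2.imwrite('pics/'+n,cv2.cvtColor(s['img'],cv2.COLOR_RGB2BGR))
E
python3 - <<'E'
from h import *
np.set_printoptions(precision=4,suppress=True)
S={n:ctrl.snapshot(n) for n in('side','top','wrist')}
for n,s in S.items(): save(s,n+'0.png'); print(n,[k for k in s],s['T'])
for t in ['stand','crest','corner','plate','case_center','gate_handle','gate_mark','flask_mid']:
    rs=[]
    for n,s in S.items():
        r=ctrl.spot_point(s,t)
        print(t,n,[(np.round(x['at'],1).tolist(),round(x['score'],2)) for x in r[:3]])
        if r and n!='wrist': rs.append(ray(s,r[0]['at']))
    if len(rs)>1: print('   ',*tri(rs))
o=ctrl.get_obs();print(o,ctrl.nose_length)
im=np.vstack([S['side']['img'],S['top']['img']])
E
```

```text
side ['img', 'fx', 'fy', 'cx', 'cy', 'T', 'shot'] [[ 0.8748  0.4046 -0.2665  0.2004]
 [-0.4845  0.7249 -0.4897 -0.3244]
 [-0.0049  0.5575  0.8301  1.138 ]
 [ 0.      0.      0.      1.    ]]
top ['img', 'fx', 'fy', 'cx', 'cy', 'T', 'shot'] [[-0.0014  0.9944 -0.1056  0.4377]
 [-1.     -0.0013  0.0011  0.2695]
 [ 0.0009  0.1056  0.9944  1.2276]
 [ 0.      0.      0.      1.    ]]
wrist ['img', 'fx', 'fy', 'cx', 'cy', 'T', 'shot'] [[-0.2371  0.9232  0.3025  0.2422]
 [-0.9715 -0.2259 -0.072   0.6362]
 [ 0.0018 -0.3109  0.9504  0.3831]
 [ 0.      0.      0.      1.    ]]
stand side [([267.2, 238.0], 0.75)]
stand top [([286.1, 204.7], 0.61)]
stand wrist []
    [0.5148 0.1534 0.0136] [np.float64(0.00023488675719827317), np.float64(0.00023488675719824932)]
crest side [([278.6, 222.3], 0.76)]
crest top [([284.7, 189.1], 0.82)]
crest wrist []
    [0.5611 0.1624 0.0637] [np.float64(0.0003689537826248571), np.float64(0.0003689537826248812)]
corner side [([255.2, 280.6], 0.62), ([318.6, 276.9], 0.31)]
corner top [([315.2, 231.9], 0.42)]
corner wrist []
    [ 0.4203  0.055  -0.0164] [np.float64(0.
[... 888 characters left out ...]
521902747)]
flask_mid side [([372.1, 265.2], 0.59)]
flask_mid top [([370.3, 143.2], 0.65)]
flask_mid wrist []
    [ 0.7039 -0.1048  0.1056] [np.float64(0.003151818263293583), np.float64(0.003151818263293629)]
{'clock': 1.35, 'joint_pos': array([ 92.8227,  20.5452,   0.6828,   0.0003, -70.1349, -16.506 ]), 'qvel': array([0.0401, 0.0541, 0.0201, 0.051 , 0.0702, 0.0295]), 'tau': array([  0.0001, -58.2396,  29.329 ,   7.0029,   0.0122,  -0.    ]), 'tool_pos': array([0.1597, 0.6558, 0.2049]), 'orientation': array([-179.9974,    0.0005,  -13.6832]), 'force': array([ 0.0922, -0.1176, -1.0868]), 'moment': array([-0.0094,  0.068 ,  0.0219]), 'gripper_force': 0.0, 'opening': 0.08777768129487774} 0.017
```

Run:
```python
import cv2
a=cv2.imread('pics/side0.png')[110:330,150:430];cv2.imwrite('pics/sidec.png',cv2.resize(a,None,fx=2.7,fy=2.7,interpolation=2))
a=cv2.imread('pics/top0.png')[110:290,180:420];cv2.imwrite('pics/topc.png',cv2.resize(a,None,fx=3.3,fy=3.3,interpolation=2))
```

```text
(no output)
```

View pics/sidec.png

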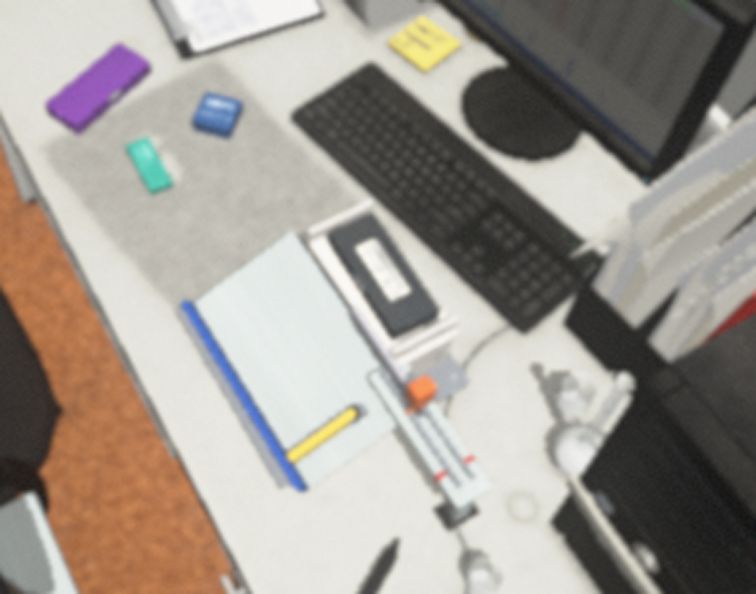

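View pics/topc.png

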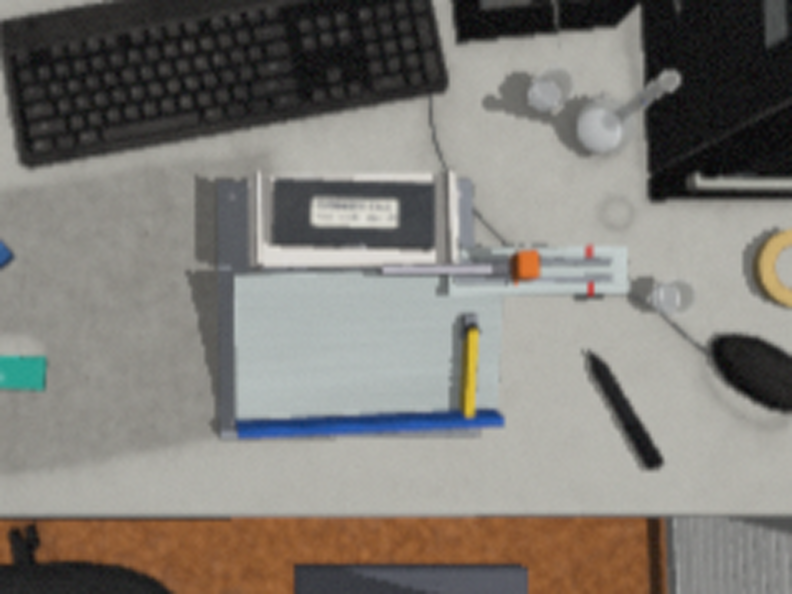

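Side view: dark case on the deck, orange handle at (302,255), red line at about (320,282), yellow stop and blue fence clear. Top view: handle at (339,190), red line at (359,190), case at x 262–312 and y 165–185.

Run:
```python
from h import *
np.set_printoptions(precision=4,suppress=True)
s=ctrl.snapshot('top'); w=ctrl.snapshot('side')
c=lambda u,v:(u/3.3+180,v/3.3+110)
d=lambda u,v:(u/2.7+150,v/2.7+110)
print(s['fx'],s['cx'],s['cy'])
for n,p,z in [('caseBL',c(274,181),.117),('caseBR',c(434,181),.117),('caseFR',c(435,249),.117),('caseFL',c(272,245),.117),
 ('handle',c(527,265),.148),('markB',c(589,251),.11),('markF',c(591,289),.11),('deckFL',c(262,266),.092),('deckFR',c(437,264),.092),
 ('wallL',c(258,173),.114),('wallLf',c(261,266),.114),('wallRb',c(452,173),.114),
 ('fenceL',c(237,430),.065),('fenceR',c(503,420),.043),('stoplow',c(470,415),.046),('stophi',c(473,330),.078),('plateTR',c(502,298),.075)]:
  print(n,onz(s,p,z))
print('side')
for n,p,z in [('handle',d(420,384),.148),('markB',d(469,459),.11),('markF',d(442,476),.11),('case BL',d(367,213),.117),('FL',d(330,230),.117),('BR',d(438,310),.117),('FR',d(395,335),.117),('fenceR',d(303,487),.043),('fenceL',d(187,303),.065)]:
  print(n,onz(w,p,z))
# color centroids
for n,q in (('top',s),('side',w)):
  h=cv2.cvtColor(q['img'],cv2.COLOR_RGB2HSV)
  for nm,lo,hi in (('orange',(6,190,120),(14,255,255)),('red',(0,120,100),(4,255,255)),('yellow',(22,150,120),(32,255,255))):
    m=cv2.inRange(h,lo,hi);k,l,st,ce=cv2.connectedComponentsWithStats(m)
    print(n,nm,[(st[i][4],ce[i].round(1),st[i][:4]) for i in range(1,k) if 5<st[i][4]<600 and 250<ce[i][0]<400 and 150<ce[i][1]<300])
```

```text
365.7878461762472 251.56895407274962 189.16398719474103
caseBL [0.6308 0.233  0.117 ]
caseBR [0.6306 0.0838 0.117 ]
caseFR [0.5668 0.0841 0.117 ]
caseFL [0.5708 0.2351 0.117 ]
handle [0.5486 0.0068 0.148 ]
markB [ 0.5656 -0.0606  0.11  ]
markF [ 0.53   -0.0613  0.11  ]
deckFL [0.5538 0.2439 0.092 ]
deckFR [0.5554 0.0783 0.092 ]
wallL [0.6389 0.2478 0.114 ]
wallLf [0.5515 0.2453 0.114 ]
wallRb [0.6387 0.0664 0.114 ]
fenceL [0.3992 0.2677 0.065 ]
fenceR [0.4078 0.0087 0.043 ]
stoplow [0.4127 0.0413 0.046 ]
stophi [0.4937 0.0429 0.078 ]
plateTR [0.5244 0.0138 0.075 ]
side
handle [0.5487 0.0059 0.148 ]
markB [ 0.5597 -0.0762  0.11  ]
markF [ 0.5253 -0.0777  0.11  ]
case BL [0.6265 0.2314 0.117 ]
FL [0.576  0.2321 0.117 ]
BR [0.6267 0.0817 0.117 ]
FR [0.568  0.0786 0.117 ]
fenceR [0.4085 0.0011 0.043 ]
fenceL [0.3956 0.254  0.065 ]
top orange [(np.int32(35), array([339.2, 190. ]), array([337, 187,   6,   7], dtype=int32))]
top red [(np.int32(8), array([358.5, 197.5]), array([358, 196,   2,   4], dtype=int32))]
top yellow [(np.int32(70), array([322.1, 223.2]), array([321, 210,   4,  26], dtype=int32))]
side orange []
side red []
side yellow []
```

Emit:
apply_moves(
  commands=[
    [[38.9,-64.9,1],0.257,0.5],
    [[38.9,-64.9,1],0.257,0.5],
    [[38.9,-64.9,1],0.257,0.5],
    [[38.9,-64.9,1],0.257,0.5],
    [[38.9,-64.9,1],0.257,0.5],
    [[38.9,-64.9,1],0.257,0.5],
    [[38.9,-64.9,1],0.257,0.5],
    [[38.9,-64.9,1],0.257,0.5],
    [[38.9,-64.9,1],0.257,0.5],
    [[38.9,-64.9,1],0.257,0.5],
    [[38.9,-64.9,1],0.257,0.5],
    [[38.9,-64.9,1],0.257,0.5],
    [[38.9,-64.9,1],0.257,0.5],
    [[38.9,-64.9,1],0.257,0.5],
    [[38.9,-64.9,1],0.257,0.5],
    [[38.9,-64.9,1],0.257,0.5],
    [[38.9,-64.9,1],0.257,0.5],
    [[38.9,-64.9,1],0.257,0.5],
    [[38.9,-64.9,1],0.257,0.5],
    [[38.9,-64.9,1],0.257,0.5],
  ],
)

```text
clock: 3.12
tool_pos: [0.5495, 0.0042, 0.2144]
orientation: [180.0, 0.0, 0.8]
force: [-0.7, -0.1, -0.3]
opening: 0.0436
gripper_force: 0.0
```

Run:
```python
from h import *
np.set_printoptions(precision=4,suppress=True)
s=ctrl.snapshot('wrist'); save(s,'w1.png'); w=ctrl.snapshot('side')
print(ctrl.get_obs()['tool_pos'])
for t in('gate_handle','gate_mark'):
  r=[ctrl.spot_point(q,t) for q in (s,w)]
  for q,x in zip((s,w),r):
    if x: print(t,x[0], onz(q,x[0]['at'],.131))
  if all(r): print(tri([ray(s,r[0][0]['at']),ray(w,r[1][0]['at'])]))
```

```text
[0.5485 0.0065 0.2146]
gate_handle {'at': [249.3, 188.6], 'score': 0.58} [0.5515 0.0061 0.131 ]
gate_handle {'at': [278.2, 223.0], 'score': 0.56} [0.5358 0.1305 0.131 ]
(array([0.5399, 0.0503, 0.2012]), [np.float64(0.05464794964710271), np.float64(0.05464794964710276)])
gate_mark {'at': [344.9, 191.1], 'score': 0.83} [ 0.5504 -0.0711  0.131 ]
gate_mark {'at': [319.1, 278.0], 'score': 0.82} [ 0.5447 -0.0705  0.131 ]
(array([ 0.5476, -0.0709,  0.1264]), [np.float64(0.002058619984701238), np.float64(0.002058619984701371)])
```

View pics/w1.png

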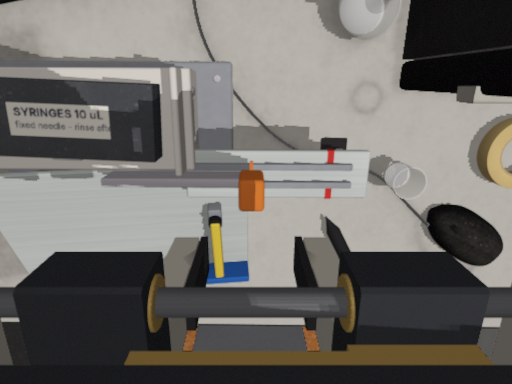

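Emit:
apply_moves(
  commands=[
    [[0.3,0,-4],0,0.5],
    [[0.3,0,-7.7],0,0.5],
    [[0.3,0,-7.7],0,0.5],
    [[0.3,0,-7.7],0,0.5],
    [[0.3,0,-7.7],0,0.5],
  ],
)

```text
clock: 3.83
tool_pos: [0.5527, 0.0075, 0.1398]
orientation: [180.0, -0.1, 1.1]
force: [-0.4, 0.5, 0.5]
opening: 0.0435
gripper_force: 0.0
```

Run:
```python
from h import *
np.set_printoptions(precision=4,suppress=True)
s=ctrl.snapshot('wrist'); save(s,'w2.png'); w=ctrl.snapshot('top')
o=ctrl.get_obs(); print(o['tool_pos'],o['force'])
for t in('gate_handle','gate_mark'):
  for q in(s,w):
    x=ctrl.spot_point(q,t)
    if x: print(t,x[0], onz(q,x[0]['at'],.131))
h=cv2.cvtColor(s['img'],cv2.COLOR_RGB2HSV);m=cv2.inRange(h,(0,150,80),(4,255,255))|cv2.inRange(h,(176,150,80),(180,255,255))
k,l,st,ce=cv2.connectedComponentsWithStats(m)
for i in range(1,k):
  if st[i][4]>15: print(st[i],ce[i],onz(s,ce[i],.113),onz(s,ce[i],.1))
m=cv2.inRange(h,(5,190,80),(13,255,255));k,l,st,ce=cv2.connectedComponentsWithStats(m)
for i in range(1,k):
  if st[i][4]>15: print('or',st[i],ce[i],onz(s,ce[i],.14))
```

```text
[0.5532 0.0075 0.1404] [ 0.065   0.0896 -0.2004]
gate_handle {'at': [255.4, 232.1], 'score': 0.96} [0.5509 0.0053 0.131 ]
gate_mark {'at': [377.5, 234.3], 'score': 0.93} [ 0.5509 -0.0684  0.131 ]
[353 173  10  19 138] [358.0362 181.9275] [ 0.5784 -0.0588  0.113 ] [ 0.5746 -0.0631  0.1   ]
[349 224   9  11  77] [353. 229.] [ 0.5461 -0.0592  0.113 ] [ 0.5404 -0.0636  0.1   ]
or [ 241  190   34   73 1933] [257.2509 233.015 ] [0.5545 0.0045 0.14  ]
```

View pics/w2.png

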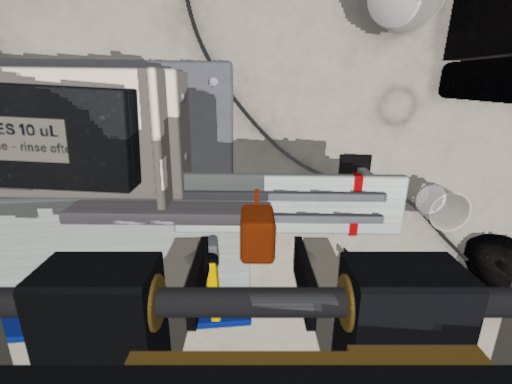

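Emit:
apply_moves(
  commands=[
    [[0.3,-0.6,0],0,0.5],
    [[0.3,-1.2,0],0,0.5],
    [[0.3,-1.8,0],0,0.5],
    [[0.3,-2.4,0],0,0.5],
    [[0.3,-3.0,0],0,0.5],
    [[0.3,-3.6,0],0,0.5],
    [[0.3,-4.2,0],0,0.5],
    [[0.3,-4.8,0],0,0.5],
    [[0.3,-5.4,0],0,0.5],
    [[0.2,-6.0,0],0,0.5],
    [[0.2,-6.6,0],0,0.5],
    [[0.2,-7.2,0],0,0.5],
    [[0.2,-7.8,0],0,0.5],
    [[0.2,-8.1,0],0,0.5],
    [[0.2,-8.1,0],0,0.5],
    [[0.2,-8.1,0],0,0.5],
    [[0.2,-8.1,0],0,0.5],
  ],
)

```text
clock: 5.55
tool_pos: [0.5537, -0.0741, 0.1379]
orientation: [-180.0, -0.0, 1.0]
force: [1.0, 1.5, 0.4]
opening: 0.0437
gripper_force: 0.0
```

```bash
cat > g.py <<'E'
from h import *
np.set_printoptions(precision=4,suppress=True)
s=ctrl.snapshot('wrist'); w=ctrl.snapshot('top');v=ctrl.snapshot('side')
o=ctrl.get_obs(); print(o['tool_pos'],o['force'])
for t in('gate_handle','gate_mark'):
  for q in(s,w,v):
    x=ctrl.spot_point(q,t)
    if x: print(t,np.round(x[0]['at'],1),x[0]['score'], onz(q,x[0]['at'],.131))
E
python3 g.py
```

```text
[ 0.5537 -0.0739  0.1379] [0.3833 0.0332 0.33  ]
gate_handle [120.1 232.9] 0.87 [0.5509 0.0044 0.131 ]
gate_handle [303.5 256.7] 0.83 [0.542  0.0029 0.131 ]
gate_mark [245.2 235.2] 0.84 [ 0.5507 -0.0701  0.131 ]
gate_mark [319.7 276.3] 0.57 [ 0.5489 -0.0672  0.131 ]
```

Run:
```python
from h import *
s=ctrl.snapshot('wrist'); v=ctrl.snapshot('side')
p=ctrl.get_obs()['tool_pos']
print(np.array(s['T']),p,proj(s,p),proj(s,p-[0,0,.017]),proj(v,p),proj(v,p-[0,0,.017]))
a=v['img'][190:340,230:400]
b=cv2.resize(a,(425,375),interpolation=2); c=cv2.resize(s['img'],(375*4//3//1,375))[:, :375*4//3]
x=np.hstack([b,c])[:, :800] if b.shape[1]+c.shape[1]<=800 else cv2.resize(np.hstack([b,c]),(800,int(375*800/(b.shape[1]+c.shape[1]))))
cv2.imwrite('pics/c3.png',x[:,:,::-1])
```

```text
[[ 1.78406506e-02  9.50210257e-01  3.11098341e-01  6.38657368e-01]
 [-9.99840793e-01  1.68570463e-02  5.85047125e-03 -7.18593507e-02]
 [ 3.14978636e-04 -3.11153189e-01  9.50359718e-01  3.16960362e-01]
 [ 0.00000000e+00  0.00000000e+00  0.00000000e+00  1.00000000e+00]] [ 0.55369987 -0.07411705  0.13787952] [np.float64(252.01930174063207), np.float64(235.62441410749733)] [np.float64(251.92028839617024), np.float64(223.82541536668876)] [np.float64(322.96154395534535), np.float64(276.64385992690154)] [np.float64(322.0483226320948), np.float64(278.9447204025388)]
```

View pics/c3.png

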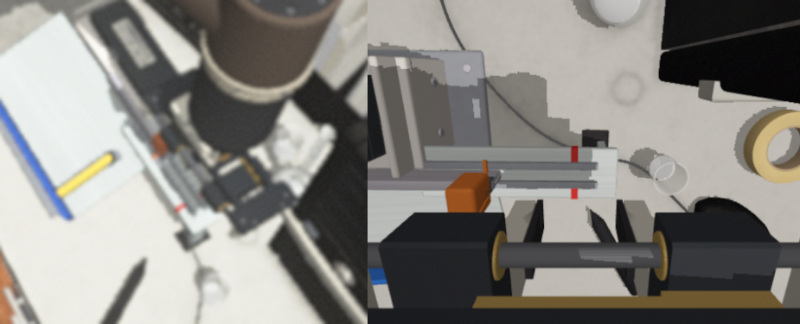

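Run:
```python
from h import *
np.set_printoptions(precision=4,suppress=True)
s=ctrl.snapshot('wrist');w=ctrl.snapshot('top');v=ctrl.snapshot('side')
print([(q['fx'],q['fy'],q['cx'],q['cy']) for q in(s,w,v)],ctrl.get_obs()['tool_pos'])
def at(px,d):
  q=dict(s);q['T']=np.array(s['T']).copy();q['T'][:3,3]+=d;return ray(q,px)
d2=np.array([.5532,.0075,.1404])-[.5537,-.0741,.1379]
d1=np.array([.5485,.0065,.2146])-[.5537,-.0741,.1379]
print(tri([at((255.4,232.1),d2),at((120.1,232.9),0)]),tri([at((255.4,232.1),d2),at((120.1,232.9),0),at((249.3,188.6),d1)]))
print('mark',tri([at((377.5,234.3),d2),at((245.2,235.2),0),at((344.9,191.1),d1)]))
r=ray(w,(339.2,190));print('top',onz(w,(339.2,190),.131),onz(w,(339.2,190),.1),'side',onz(v,(303.5,256.7),.131),onz(v,(303.5,256.7),.1))
print(tri([at((255.4,232.1),d2),ray(w,(339.2,190))]))
```

```text
[(341.7198797911414, 341.7198797911414, 250.828462784781, 192.10194107454905), (365.7878461762472, 365.7878461762472, 251.56895407274962, 189.16398719474103), (385.4052211590852, 385.4052211590852, 252.0052712169024, 190.79812134581474)] [ 0.5537 -0.0742  0.1379]
(array([0.5499, 0.0053, 0.1288]), [np.float64(0.0001404328740996704), np.float64(0.00014043287409972504)]) (array([0.5485, 0.0067, 0.1256]), [np.float64(0.0015101711533177533), np.float64(0.0002799688342436858), np.float64(0.0016572406154389274)])
mark (array([ 0.5486, -0.0702,  0.1267]), [np.float64(0.0003566698940247595), np.float64(8.598958572300854e-05), np.float64(0.00031814181641292335)])
top [0.5513 0.0041 0.131 ] [ 0.5545 -0.0034  0.1   ] side [0.542  0.0029 0.131 ] [0.5526 0.013  0.1   ]
(array([0.5514, 0.0049, 0.132 ]), [np.float64(0.00051012971360419), np.float64(0.0005101297136041651)])
```

The fingers passed over the handle without moving it. In the wrist view the handle is at (120,233) and the fingertips are at row 237, so the tips sit higher than nominal. I'll feel for the height carefully.

Emit:
apply_moves(
  commands=[
    [[0,0,-0.4],0,0.5],
    [[0,0,-0.8],0,0.5],
    [[0,0,-0.9],0,0.5],
    [[0,0,-1.1],0,0.5],
    [[0,0,-1.2],0,0.5],
    [[0,0,-1.2],0,0.5],
  ],
)

```text
clock: 6.75
tool_pos: [0.5535, -0.0742, 0.1255]
orientation: [180.0, 0.0, 1.0]
force: [-0.0, -0.2, -0.4]
opening: 0.0436
gripper_force: 0.0
```

Emit:
apply_moves(
  commands=[
    [[0,0,-0.3],0,0.5],
    [[0,0,-0.6],0,0.5],
    [[0,0,-0.9],0,0.5],
    [[0,0,-1.1],0,0.5],
    [[0,0,-1.1],0,0.5],
  ],
)

```text
clock: 7.17
tool_pos: [0.5533, -0.0742, 0.1142]
orientation: [180.0, 0.1, 1.0]
force: [0.2, -0.2, 0.2]
opening: 0.0438
gripper_force: 0.0
```

Run:
```python
from h import *
s=ctrl.snapshot('wrist'); print(ctrl.get_obs()['tool_pos'],ctrl.get_obs()['force'])
save(s,'w4.png')
print([(k['at'],k['score']) for t in('gate_handle','gate_mark') for k in ctrl.spot_point(s,t)])
```

```text
[ 0.55346605 -0.07421141  0.1145342 ] [ 0.17084009 -0.03515692  0.11392435]
[([102.0, 252.1], 0.88), ([242.8, 252.6], 0.56)]
```

View pics/w4.png

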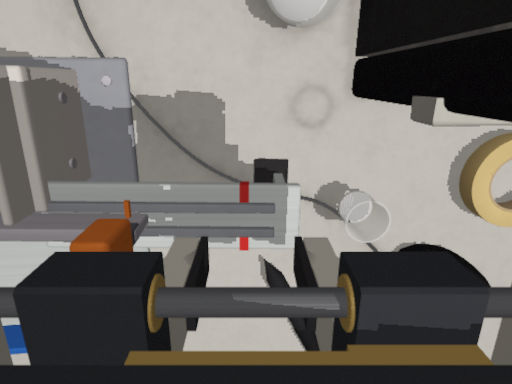

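Emit:
apply_moves(
  commands=[
    [[-0.2,0,2.5],0,0.5],
    [[-0.2,3,3],0,0.5],
    [[-0.2,6,3],0,0.5],
    [[-0.2,8.2,3],0,0.5],
    [[-0.2,8.2,3],0,0.5],
    [[-0.2,8.2,2.5],0,0.5],
    [[-0.2,8.2,2.1],0,0.5],
    [[-0.2,8.2,1.7],0,0.5],
    [[-0.2,8.2,1.3],0,0.5],
    [[-0.2,8.2,0.9],0,0.5],
    [[-0.2,8.2,0.9],0,0.5],
  ],
)

```text
clock: 8.23
tool_pos: [0.551, 0.0071, 0.1226]
orientation: [180.0, 0.1, 1.0]
force: [0.3, -0.0, -0.6]
opening: 0.0437
gripper_force: 0.0
```

Emit:
apply_moves(
  commands=[
    [[0,0,-0.4],0,0.5],
    [[0,0,-0.8],0,0.5],
    [[0,0,-1.2],0,0.5],
    [[0,0,-1.6],0,0.5],
    [[0,0,-1.9],0,0.5],
    [[0,0,-1.9],0,0.5],
  ],
)

```text
clock: 8.73
tool_pos: [0.5512, 0.0078, 0.104]
orientation: [180.0, 0.1, 1.0]
force: [-0.3, 0.3, -0.8]
opening: 0.0437
gripper_force: 0.0
```

```bash
cat >> g.py <<'E'
save(s,'wg.png')
E
python3 g.py
```

```text
[0.5518 0.0079 0.1049] [-0.1475  0.6479  0.4038]
gate_handle [258.1 259. ] 0.87 [0.5513 0.0048 0.131 ]
gate_handle [304.4 256.9] 0.67 [0.5439 0.0012 0.131 ]
gate_mark [407.4 261.5] 0.74 [ 0.5511 -0.0702  0.131 ]
gate_mark [320.9 277.6] 0.88 [ 0.5496 -0.0719  0.131 ]
```

Emit:
apply_moves(
  commands=[
    [[0,-0.7,0],0,0.5],
    [[0,-1.3,0],0,0.5],
    [[0,-1.8,0],0,0.5],
    [[0,-2.3,0],0,0.5],
    [[0,-2.8,0],0,0.5],
    [[0,-3.2,0],0,0.5],
  ],
)

```text
clock: 9.68
tool_pos: [0.5518, -0.0237, 0.1048]
orientation: [-179.9, -0.0, 1.0]
force: [-1.9, 6.7, 0.4]
opening: 0.0437
gripper_force: 3.7
```

Contact with the expected 7 N, so the handle is moving. I'll continue.

Emit:
apply_moves(
  commands=[
    [[0,-0.5,0],0,0.5],
    [[0,-1.0,0],0,0.5],
    [[0,-1.5,0],0,0.5],
    [[0,-2.0,0],0,0.5],
    [[0,-2.5,0],0,0.5],
    [[0,-3.0,0],0,0.5],
    [[0,-3.5,0],0,0.5],
    [[0,-4.0,0],0,0.5],
    [[0,-4.5,0],0,0.5],
    [[0,-5.0,0],0,0.5],
    [[0,-5.2,0],0,0.5],
    [[0,-5.2,0],0,0.5],
    [[0,-5.1,0],0,0.5],
    [[0,-5.0,0],0,0.5],
  ],
)

```text
clock: 10.85
tool_pos: [0.5515, -0.0747, 0.1049]
orientation: [180.0, 0.0, 1.0]
force: [-0.6, -0.5, -0.1]
opening: 0.0438
gripper_force: 0.0
```

```bash
python3 g.py
```

```text
[ 0.5514 -0.0745  0.1048] [-1.2381  0.6724  0.311 ]
gate_handle [229.9 256.9] 0.79 [ 0.552  -0.0635  0.131 ]
gate_handle [315.4 277.5] 0.46 [ 0.5367 -0.0644  0.131 ]
gate_mark [320.9 276.3] 0.6 [ 0.5518 -0.0688  0.131 ]
```

Emit:
apply_moves(
  commands=[
    [[0,-0.3,0],0,0.5],
    [[0,-0.6,0],0,0.5],
    [[0,-0.7,0],0,0.5],
    [[0,-0.7,0],0,0.5],
    [[0,-0.2,0],0,0.5],
    [[0,0,0],0,0.5],
    [[0,0,3],0,0.5],
    [[0,0,6],0,0.5],
    [[0,0,8],0,0.5],
    [[0,0,8],0,0.5],
  ],
)

```text
clock: 12.13
tool_pos: [0.5544, -0.0742, 0.1898]
orientation: [180.0, -0.4, 1.1]
force: [0.1, -0.9, 0.4]
opening: 0.0439
gripper_force: 0.0
```

```bash
cat >> g.py <<'E'
x=ctrl.spot_point(s,'case_center')+ctrl.spot_point(w,'case_center')[:2]
print([(np.round(k['at'],1),round(k['score'],2)) for k in x])
E
python3 g.py
```

```text
[ 0.5513 -0.0741  0.1845] [-0.5428  0.2507 -0.17  ]
gate_handle [243.  206.3] 0.69 [ 0.5507 -0.0679  0.131 ]
gate_handle [317.6 279.7] 0.72 [ 0.5384 -0.0725  0.131 ]
gate_mark [245.7 204.7] 0.72 [ 0.552  -0.0699  0.131 ]
gate_mark [320.9 277.3] 0.64 [ 0.5501 -0.0712  0.131 ]
[(array([288.7, 172.4]), 0.87), (array([131.8, 223.4]), 0.63)]
```

View pics/wg.png

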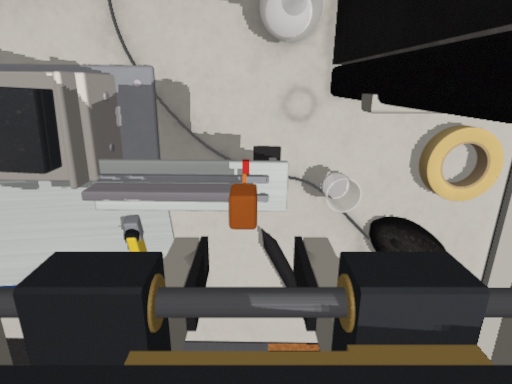

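Emit:
apply_moves(
  commands=[
    [[0,4,1.5],0,0],
    [[2,8,1.5],0,0],
    [[5,12,1.5],0,0],
    [[8,16,1.5],0,0],
    [[11,20,1.5],0,0],
    [[11.7,23.3,1],0,0],
    [[11.7,23.3,-3],0,0],
    [[11.7,23.3,-6],0,0],
    [[11.7,23.3,-8],0,0],
    [[11.7,23.3,-9.3],0,0],
    [[11.7,23.3,-10.3],0,0],
    [[11.7,23.3,-10.3],0,0],
    [[11.7,23.3,-10.3],0,0],
  ],
)

```text
clock: 13.77
tool_pos: [0.6688, 0.1587, 0.0819]
orientation: [180.0, 0.0, 1.0]
force: [0.6, -0.6, 0.7]
opening: 0.0873
gripper_force: 0.0
```

Run:
```python
from h import *
s=ctrl.snapshot('wrist');v=ctrl.snapshot('side');o=ctrl.get_obs();print(o['tool_pos'],o['force'],o['opening'])
a=cv2.resize(v['img'][130:330,190:390],(400,400),interpolation=2);b=cv2.resize(s['img'],(400,300));c=np.zeros((400,400,3),np.uint8);c[:300]=b
cv2.imwrite('pics/c5.png',np.hstack([a,c])[:,:,::-1])
```

```text
[0.6695834  0.15898654 0.0833529 ] [ 0.23325925  0.52444584 -0.07636949] 0.08771729606629504
```

View pics/c5.png

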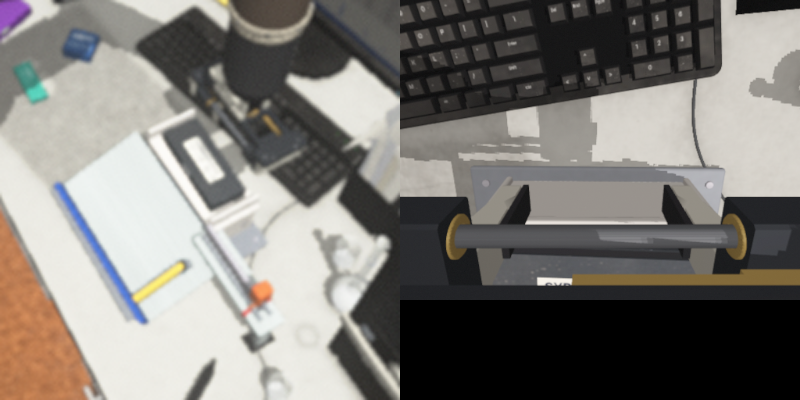

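Emit:
apply_moves(
  commands=[
    [[-1.0,0,0],0,0],
    [[-2.0,0,0],0,0],
    [[-2.8,0,0],0,0],
    [[-3.4,0,0],0,0],
    [[-4.0,0,0],0,0],
    [[-4.6,0,0],0,0],
    [[-5.2,0,0],0,0],
    [[-5.8,0,0],0,0],
    [[-6.4,0,0],0,0],
    [[-7.0,0,0],0,0],
  ],
)

```text
clock: 14.7
tool_pos: [0.5981, 0.1588, 0.0818]
orientation: [180.0, 0.0, 1.0]
force: [0.9, -0.5, 0.5]
opening: 0.088
gripper_force: 0.3
```

Emit:
apply_moves(
  commands=[
    [[-0.5,0,0],0,0],
    [[-1.0,0,0],0,0],
    [[-1.5,0,0],0,0],
    [[-2.0,0,0],0,0],
    [[-2.5,0,0],0,0],
    [[-3.0,0,0],0,0],
    [[-3.5,0,0],0,0],
    [[-3.9,0,0],0,0],
    [[-3.9,0,0],0,0],
    [[-3.9,0,0],0,0],
  ],
)

```text
clock: 15.53
tool_pos: [0.5596, 0.1589, 0.082]
orientation: [-180.0, -0.0, 1.1]
force: [1.1, -0.5, 0.3]
opening: 0.0877
gripper_force: 0.0
```

Run:
```python
from h import *
np.set_printoptions(precision=4,suppress=True)
s=ctrl.snapshot('top');v=ctrl.snapshot('side');o=ctrl.get_obs();print(o['tool_pos'],o['force'],o['opening'])
for q in(s,v):print([(np.round(k['at'],1),round(k['score'],2)) for k in ctrl.spot_point(q,'case_center')])
a=cv2.resize(v['img'][150:300,220:360],(400,428),interpolation=2);b=cv2.resize(s['img'][150:270,240:352],(400,428),interpolation=2)
cv2.imwrite('pics/c6.png',np.hstack([a,b])[:,:,::-1])
```

```text
[0.5599 0.1589 0.082 ] [0.2181 0.0812 1.21  ] 0.0875536601555333
[(array([134. , 225.3]), 0.8), (array([290.2, 228.5]), 0.71)]
[(array([187.6, 141.2]), 0.89), (array([247.5, 253.5]), 0.81)]
```

View pics/c6.png

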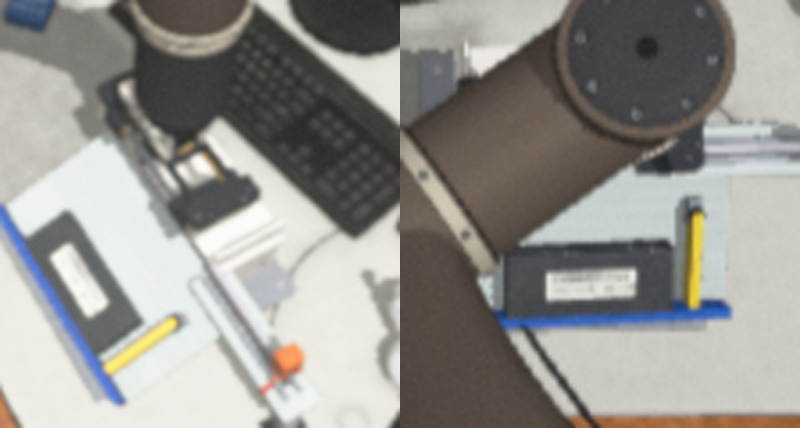

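The case slid down to the fence, looks square, and sits about 15 mm short of the stop. The gate handle is still at the line. Next I'll work out the positions for the nudge.

Run:
```python
from h import *
np.set_printoptions(precision=4,suppress=True)
s=ctrl.snapshot('top');v=ctrl.snapshot('side')
c=lambda u,r:((u-400)/3.571+240,r/3.567+150); d=lambda u,r:(u/2.857+220,r/2.853+150)
print('ctr',onz(s,(290.2,228.5),.06),onz(v,(247.5,253.5),.06), tri([ray(s,(290.2,228.5)),ray(v,(247.5,253.5))]))
for n,p,z in [('BL',(505,245),.085),('FL',(503,317),.062),('BR',(671,241),.070),('FR',(671,310),.052),('stopin lo',(688,306),.046),('stopin hi',(688,212),.075)]: print(n,onz(s,c(*p),z))
for n,p,z in [('BL',(70,212),.085),('FL',(28,240),.062),('BR',(141,322),.070),('FR',(92,350),.052)]: print(n,onz(v,d(*p),z))
for t in('corner',):
  for q in(s,v): print(t,[(k['at'],k['score']) for k in ctrl.spot_point(q,t)], [onz(q,k['at'],.022) for k in ctrl.spot_point(q,t)])
h=cv2.cvtColor(s['img'],cv2.COLOR_RGB2HSV);m=cv2.inRange(h,(20,120,100),(34,255,255))[200:250,300:340]
r,cc=np.nonzero(m);print('yellow',cc.min()+300,cc.max()+300,r.min()+200,r.max()+200,[ (i+200,cc[r==i].min()+300,cc[r==i].max()+300) for i in np.unique(r)[::4]])
```

```text
ctr [0.436  0.1458 0.06  ] [0.4234 0.1175 0.06  ] (array([0.4354, 0.1401, 0.0043]), [np.float64(0.0005474480955998232), np.float64(0.0005474480955998738)])
BL [0.4665 0.2128 0.085 ]
FL [0.4035 0.2139 0.062 ]
BR [0.4702 0.0653 0.07  ]
FR [0.4092 0.0634 0.052 ]
stopin lo [0.4126 0.047  0.046 ]
stopin hi [0.4956 0.0507 0.075 ]
BL [0.4573 0.1983 0.085 ]
FL [0.4061 0.2014 0.062 ]
BR [0.4635 0.0554 0.07  ]
FR [0.4076 0.0596 0.052 ]
corner [([318.9, 233.5], 0.73)] [array([0.4195, 0.048 , 0.022 ])]
corner [([258.7, 282.8], 0.72)] [array([0.4149, 0.0327, 0.022 ])]
yellow 320 324 209 235 [(np.int64(209), np.int64(323), np.int64(323)), (np.int64(213), np.int64(321), np.int64(324)), (np.int64(217), np.int64(321), np.int64(324)), (np.int64(221), np.int64(320), np.int64(323)), (np.int64(225), np.int64(320), np.int64(323)), (np.int64(229), np.int64(320), np.int64(323)), (np.int64(233), np.int64(320), np.int64(323))]
```

Emit:
apply_moves(
  commands=[
    [[0,1,5],0,1],
    [[-4,4,10],0,1],
    [[-8,7,12],0,1],
    [[-11,10.5,12],0,1],
    [[-11,10.5,12],0,1],
    [[-11,10.5,12],0,1],
  ],
)

```text
clock: 16.53
tool_pos: [0.4476, 0.2675, 0.2048]
orientation: [-179.8, -0.2, 1.2]
force: [-0.4, -0.2, -0.4]
opening: 0.0533
gripper_force: 0.0
```

Emit:
apply_moves(
  commands=[
    [[-1.3,-0.2,-4],0,1],
    [[-1.3,-0.2,-8],0,1],
    [[-1.3,-0.2,-11],0,1],
    [[-1.3,-0.2,-13],0,1],
    [[-1.3,-0.2,-14],0,1],
    [[-1.3,-0.2,-14.6],0,1],
    [[-1.3,-0.2,-15.2],0,1],
    [[-1.3,-0.2,-15.6],0,1],
    [[-1.3,-0.2,-16],0,1],
    [[-1.3,-0.2,-16],0,1],
  ],
)

```text
clock: 17.37
tool_pos: [0.4369, 0.2619, 0.0419]
orientation: [-180.0, -0.0, 1.0]
force: [-0.2, -0.3, 0.8]
opening: 0.0006
gripper_force: 0.0
```

Run:
```python
from h import *
np.set_printoptions(precision=4,suppress=True)
s=ctrl.snapshot('wrist');v=ctrl.snapshot('side');o=ctrl.get_obs();print(o['tool_pos'],o['force'],o['opening'])
for q in(s,v):print([(np.round(k['at'],1),round(k['score'],2)) for k in ctrl.spot_point(q,'case_center')])
a=cv2.resize(v['img'][180:300,190:310],(400,400),interpolation=2);b=cv2.resize(s['img'],(400,300));c=np.zeros((400,400,3),np.uint8);c[:300]=b
cv2.imwrite('pics/c7.png',np.hstack([a,c])[:,:,::-1])
```

```text
[0.437  0.2621 0.0424] [ 0.2482 -0.3573  0.1492] 1.1957114479349876e-05
[(array([472.5, 243.4]), 0.7)]
[(array([249.9, 253.1]), 0.72), (array([185.4, 141. ]), 0.55), (array([279.5, 216.8]), 0.26)]
```

View pics/c7.png

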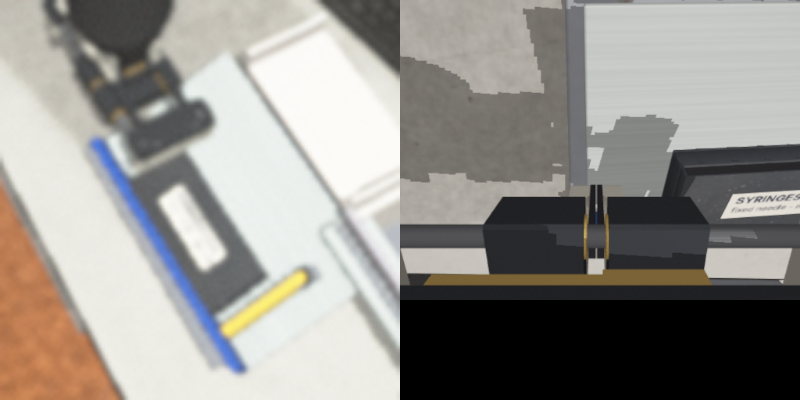

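Emit:
apply_moves(
  commands=[
    [[0,-0.7,0],0,1],
    [[0,-1.3,0],0,1],
    [[0,-1.8,0],0,1],
    [[0,-2.1,0],0,1],
    [[0,-2.4,0],0,1],
    [[0,-2.7,0],0,1],
    [[0,-2.9,0],0,1],
    [[0,-3.1,0],0,1],
    [[0,-3.2,0],0,1],
    [[0,-3.2,0],0,1],
  ],
)

```text
clock: 18.4
tool_pos: [0.4367, 0.2297, 0.0418]
orientation: [180.0, 0.0, 1.0]
force: [-0.7, 0.3, 0.0]
opening: 0.0005
gripper_force: 0.0
```

```bash
cat > k.py <<'E'
from h import *
np.set_printoptions(precision=4,suppress=True)
s=ctrl.snapshot('top');v=ctrl.snapshot('side');w=ctrl.snapshot('wrist');o=ctrl.get_obs();print(o['clock'],o['tool_pos'],o['force'])
for q,z in((s,.055),(v,.055),(w,.055)):
  print([(np.round(k['at'],1),round(k['score'],2),onz(q,k['at'],z)) for k in ctrl.spot_point(q,'case_center')])
# dark case left end and right end in top image along row; gap to yellow
g=s['img'].astype(int)
for r in (224,228,232): print(r,[(c,g[r,c].tolist()) for c in range(311,326)])
save(w,'wk.png');save(s,'tk.png')
E
python3 k.py
```

```text
18.55 [0.4368 0.23   0.0419] [ 0.6403 -0.046   0.615 ]
[(array([132.5, 224.7]), 0.86, array([0.4487, 0.6482, 0.055 ])), (array([290.7, 223.8]), 0.71, array([0.4509, 0.1435, 0.055 ])), (array([318.4, 238. ]), 0.28, array([0.4058, 0.056 , 0.055 ])), (array([361.8, 191.3]), 0.27, array([ 0.5549, -0.087 ,  0.055 ]))]
[]
[(array([417.5, 241.4]), 0.92, array([0.4411, 0.1412, 0.055 ]))]
224 [(311, [66, 69, 73]), (312, [71, 72, 76]), (313, [66, 68, 74]), (314, [66, 70, 75]), (315, [68, 70, 74]), (316, [81, 85, 88]), (317, [109, 113, 113]), (318, [110, 115, 111]), (319, [103, 100, 79]), (320, [103, 91, 41]), (321, [147, 126, 41]), (322, [214, 183, 57]), (323, [219, 193, 78]), (324, [192, 187, 148]), (325, [185, 191, 184])]
228 [(311, [64, 67, 71]), (312, [63, 67, 71]), (313, [67, 70, 73]), (314, [60, 63, 68]), (315, [65, 69, 72]), (316, [88, 91, 92]), (317, [106, 110, 109]), (318, [109, 113, 109]), (319, [101, 96, 74]), (320, [113, 100, 43]), (321, [184, 158, 49]), (322, [216, 187, 59]), (323, [218, 192, 79]), (324, [174, 172, 154]), (325, [177, 186, 183])]
232 [(311, [67, 71, 72]), (312, [68, 68, 72]), (313, [64, 66, 72]), (314, [63, 67, 71]), (315, [66, 69, 72]), (316, [84, 88, 89]), (317, [106, 112, 112]), (318, [108, 111, 110]), (319, [99, 94, 65]), (320, [115, 100, 39]), (321, [203, 173, 55]), (322, [219, 193, 62]), (323, [219, 197, 90]), (324, [187, 186, 172]), (325, [176, 184, 182])]
```

Emit:
apply_moves(
  commands=[
    [[0,1.0,0],0,1],
    [[0,1.5,0],0,1],
    [[0,1.5,-0.3],0,1],
    [[0,1.5,-0.5],0,1],
    [[0,1.5,-0.7],0,1],
    [[0,1.5,-0.8],0,1],
    [[0,1.5,-0.8],0,1],
  ],
)

```text
clock: 19.28
tool_pos: [0.4364, 0.2445, 0.0334]
orientation: [180.0, 0.0, 1.0]
force: [0.8, -1.4, 0.1]
opening: 0.0003
gripper_force: 0.0
```

Emit:
apply_moves(
  commands=[
    [[0,0,-0.2],0,1],
    [[0,0,-0.4],0,1],
    [[0,0,-0.5],0,1],
    [[0,0,-0.5],0,1],
  ],
)

```text
clock: 19.62
tool_pos: [0.4366, 0.2446, 0.0286]
orientation: [180.0, 0.0, 1.0]
force: [0.3, -0.1, 0.5]
opening: 0.0003
gripper_force: 0.0
```

Emit:
apply_moves(
  commands=[
    [[0,0,-0.2],0,1],
    [[0,0,-0.4],0,1],
    [[0,0,-0.6],0,1],
    [[0,0,-0.6],0,1],
    [[0,0,-0.6],0,1],
  ],
)

```text
clock: 20.03
tool_pos: [0.4372, 0.2451, 0.0255]
orientation: [-180.0, -0.1, 1.1]
force: [-9.8, -4.3, 32.5]
opening: 0.0005
gripper_force: 17.0
```

Emit:
apply_moves(
  commands=[
    [[0,0,0.5],0,1],
    [[0,0,1.0],0,1],
    [[0,-0.5,1.0],0,1],
    [[0,-0.9,1.0],0,1],
    [[0,-1.2,1.0],0,1],
    [[0,-1.5,1.0],0,1],
    [[0,-1.7,1.0],0,1],
    [[0,-1.9,1.0],0,1],
    [[0,-1.9,1.0],0,1],
  ],
)

```text
clock: 20.78
tool_pos: [0.4366, 0.2254, 0.0327]
orientation: [180.0, 0.0, 1.0]
force: [-0.4, -0.0, 0.5]
opening: 0.0003
gripper_force: 0.0
```

```bash
cat > k.py <<'E'
from h import *
np.set_printoptions(precision=4,suppress=True)
s=ctrl.snapshot('top');w=ctrl.snapshot('wrist');o=ctrl.get_obs();print(o['clock'],o['tool_pos'],o['force'])
g=s['img'].astype(int)
def edge(r,a,b,th,ch=0):  # subpixel crossing
  x=g[r,a:b,ch]
  for i in range(len(x)-1):
    if (x[i]-th)*(x[i+1]-th)<0: return a+i+(th-x[i])/(x[i+1]-x[i])
for r in (222,225,228,231,234): print(r,edge(r,308,326,85),edge(r,316,328,150), g[r,312:326,0])
print([(np.round(k['at'],1),round(k['score'],2),onz(w,k['at'],.05)) for k in ctrl.spot_point(w,'case_center')])
save(w,'wk.png');save(s,'tk.png')
E
python3 k.py
```

```text
20.8833 [0.4367 0.2258 0.0328] [ 0.3532 -0.0814  0.7327]
222 316.39285714285717 321.16883116883116 [ 67  68  68  66  74 102 112 108 101 137 214 217 183 184]
225 316.3529411764706 320.9795918367347 [ 69  66  67  63  73 107 110 106 102 151 213 220 192 184]
228 316.05263157894734 320.5342465753425 [ 65  63  66  65  84 103 108 102 111 184 217 219 174 176]
231 316.2413793103448 320.4024390243902 [ 68  64  65  66  78 107 111 101 117 199 220 220 187 178]
234 319.4390243902439 320.4329896907216 [ 65  64  65  63  55  59  56  67 108 205 214 180  98  69]
[(array([419.5, 248.7]), 0.66, array([0.4388, 0.1374, 0.05  ]))]
```

Emit:
apply_moves(
  commands=[
    [[0,-0.2,0],0,1],
    [[0,-0.4,0],0,1],
    [[0,-0.6,0],0,1],
    [[0,-0.7,0],0,1],
    [[0,-0.7,0],0,1],
  ],
)

```text
clock: 21.35
tool_pos: [0.4366, 0.2185, 0.0329]
orientation: [180.0, 0.0, 1.0]
force: [-0.9, -0.0, 0.2]
opening: 0.0004
gripper_force: 0.0
```

```bash
python3 k.py
```

```text
21.45 [0.4367 0.2187 0.0329] [0.6851 0.2688 0.4024]
222 318.7647058823529 321.14666666666665 [ 66  67  66  68  67  65  72  89  98 139 214 218 181 186]
225 308.625 320.9583333333333 [ 67  68  68  68  66  66  73  98 104 152 214 219 192 184]
228 308.85185185185185 320.5068493150685 [ 64  65  64  65  63  64  72  96 113 186 218 218 173 179]
231 308.7708333333333 320.4186046511628 [ 66  67  67  66  64  65  76  92 114 200 218 219 189 179]
234 319.48837209302326 320.4257425742574 [ 66  62  65  66  62  63  59  64 107 208 216 179  98  67]
[(array([416.5, 247.7]), 0.82, array([0.4393, 0.132 , 0.05  ]))]
```

Emit:
apply_moves(
  commands=[
    [[0,-0.1,0],0,1],
    [[0,-0.2,0],0,1],
    [[0,-0.3,0],0,1],
    [[0,-0.3,0],0,1],
  ],
)

```text
clock: 21.83
tool_pos: [0.4366, 0.2156, 0.0328]
orientation: [180.0, 0.0, 1.0]
force: [-0.8, -0.7, -0.5]
opening: 0.0004
gripper_force: 0.1
```

```bash
python3 k.py
```

```text
21.9333 [0.4366 0.2157 0.0328] [ 0.8452 -0.4353 -0.0261]
222 319.51851851851853 321.16883116883116 [ 68  67  66  64  66  66  69  71  98 137 214 218 182 186]
225 309.4848484848485 None [ 65  67  65  66  66  67  63  71 101 150 214 219 192 186]
228 309.8 320.5263157894737 [ 64  66  65  65  62  67  67  73 110 186 218 219 174 177]
231 309.5945945945946 320.43529411764706 [ 64  65  67  66  62  65  63  74 113 198 218 219 186 181]
234 319.38461538461536 320.4270833333333 [ 66  66  68  64  63  65  64  70 109 205 217 181  98  67]
[(array([419.7, 246.9]), 0.8, array([0.4398, 0.1275, 0.05  ]))]
```

Nearly there. I'll go on in sub-millimetre steps and watch the force.

Emit:
apply_moves(
  commands=[
    [[0,-0.05,0],0,1],
    [[0,-0.1,0],0,1],
    [[0,-0.1,0],0,1],
  ],
)

```text
clock: 22.23
tool_pos: [0.4367, 0.2148, 0.0329]
orientation: [-180.0, -0.0, 1.0]
force: [0.7, 0.8, 0.2]
opening: 0.0003
gripper_force: 0.1
```

Emit:
apply_moves(
  commands=[
    [[0,-0.05,0],0,1],
    [[0,-0.1,0],0,1],
    [[0,-0.1,0],0,1],
  ],
)

```text
clock: 22.48
tool_pos: [0.4367, 0.2138, 0.0329]
orientation: [-180.0, -0.0, 1.0]
force: [-0.3, 0.4, -0.3]
opening: 0.0007
gripper_force: 0.1
```

Emit:
apply_moves(
  commands=[
    [[0,-0.05,0],0,1],
    [[0,-0.08,0],0,1],
    [[0,-0.08,0],0,1],
  ],
)

```text
clock: 22.73
tool_pos: [0.4367, 0.213, 0.0329]
orientation: [-180.0, -0.0, 1.0]
force: [-0.0, -0.5, 0.1]
opening: 0.0002
gripper_force: 0.1
```

```bash
python3 k.py
```

```text
22.8333 [0.4367 0.213  0.0329] [-0.6082 -0.4536  0.5664]
222 320.05555555555554 321.17721518987344 [ 67  67  67  66  67  69  66  66  82 136 215 218 184 183]
225 310.3333333333333 320.9850746268657 [ 64  65  69  66  65  66  65  64  84 151 212 219 193 184]
228 310.63829787234044 320.59302325581393 [ 64  63  66  66  65  64  66  65  99 185 218 218 174 177]
231 310.46153846153845 320.50515463917526 [ 68  67  66  69  66  66  65  63 101 198 218 219 188 180]
234 319.5945945945946 320.4807692307692 [ 67  60  65  66  64  64  62  63 100 204 215 179 100  66]
[(array([417.3, 245.4]), 0.77, array([0.4407, 0.1262, 0.05  ]))]
```

Emit:
apply_moves(
  commands=[
    [[0,-0.05,0],0,1],
    [[0,-0.08,0],0,1],
    [[0,-0.08,0],0,1],
  ],
)

```text
clock: 23.13
tool_pos: [0.4367, 0.2122, 0.0329]
orientation: [-180.0, 0.0, 1.0]
force: [0.0, 0.7, -0.2]
opening: 0.0006
gripper_force: 0.1
```

Emit:
apply_moves(
  commands=[
    [[0,-0.04,0],0,1],
    [[0,-0.06,0],0,1],
    [[0,-0.06,0],0,1],
  ],
)

```text
clock: 23.38
tool_pos: [0.4367, 0.2116, 0.0329]
orientation: [180.0, -0.0, 1.0]
force: [-0.2, 0.0, 0.6]
opening: 0.0006
gripper_force: 0.1
```

Emit:
apply_moves(
  commands=[
    [[0,-0.04,0],0,1],
    [[0,-0.06,0],0,1],
    [[0,-0.06,0],0,1],
  ],
)

```text
clock: 23.63
tool_pos: [0.4367, 0.211, 0.0329]
orientation: [180.0, -0.0, 1.0]
force: [0.2, 0.8, 0.2]
opening: 0.0005
gripper_force: 0.1
```

```bash
python3 k.py
```

```text
23.7333 [0.4367 0.211  0.0329] [0.3604 0.0827 0.0962]
222 320.2448979591837 321.31111111111113 [ 65  67  65  66  68  68  69  67  73 122 212 218 182 184]
225 310.92857142857144 321.11267605633805 [ 66  65  65  64  66  66  67  63  79 142 213 219 192 183]
228 311.1904761904762 320.88461538461536 [ 68  64  64  62  65  63  66  66  81 159 215 217 171 179]
231 319.7096774193548 320.53846153846155 [ 69  65  64  68  69  67  65  63  94 198 218 220 187 183]
234 319.6842105263158 320.48623853211006 [ 65  65  66  65  63  64  63  59  97 206 216 180  99  67]
[(array([416.7, 247.1]), 0.89, array([0.4397, 0.1243, 0.05  ])), (array([348.6,  78.4]), 0.35, array([0.5232, 0.1692, 0.05  ]))]
```

Emit:
apply_moves(
  commands=[
    [[0,-0.04,0],0,1],
    [[0,-0.06,0],0,1],
    [[0,-0.06,0],0,1],
  ],
)

```text
clock: 24.03
tool_pos: [0.4367, 0.2105, 0.0329]
orientation: [-180.0, -0.0, 1.0]
force: [-0.1, 0.2, 0.4]
opening: 0.0004
gripper_force: 0.3
```

Emit:
apply_moves(
  commands=[
    [[0,-0.04,0],0,1],
    [[0,-0.06,0],0,1],
    [[0,-0.06,0],0,1],
  ],
)

```text
clock: 24.28
tool_pos: [0.4369, 0.2103, 0.033]
orientation: [-180.0, -0.0, 1.0]
force: [-0.1, 3.1, 0.3]
opening: -0.0
gripper_force: 1.6
```

```bash
python3 k.py
```

```text
24.3833 [0.4369 0.2103 0.033 ] [-0.4494  3.4277 -0.666 ]
222 320.2916666666667 321.3333333333333 [ 66  67  67  66  65  68  71  67  71 119 212 218 181 185]
225 310.98148148148147 321.2674418604651 [ 67  62  67  65  67  64  65  68  72 127 213 220 191 183]
228 311.4375 320.85897435897436 [ 67  61  64  66  64  65  65  67  83 161 215 219 174 178]
231 310.984126984127 320.8170731707317 [ 70  71  65  68  67  65  62  67  83 165 214 221 190 181]
234 319.6060606060606 320.4859813084112 [ 68  67  64  64  63  65  64  65  98 205 216 179  99  67]
[(array([416.6, 250.2]), 0.7, array([0.4381, 0.1234, 0.05  ]))]
```

Emit:
apply_moves(
  commands=[
    [[0,0.5,0],0,1],
    [[0,1.5,0],0,1],
    [[0,2.5,2],0,1],
    [[0,4,6],0,1],
    [[0,6,9],0,1],
    [[0,9,12],0,1],
    [[0,12,14],0,1],
    [[0,12,14],0,1],
  ],
)

```text
clock: 25.1
tool_pos: [0.4389, 0.3362, 0.1779]
orientation: [-179.7, -0.4, 1.2]
force: [0.3, 0.8, -0.1]
opening: 0.0003
gripper_force: 0.0
```

Run:
```python
from h import *
np.set_printoptions(precision=4,suppress=True)
s=ctrl.snapshot('top');v=ctrl.snapshot('side');o=ctrl.get_obs();print(o['clock'],o['tool_pos'],o['force'])
g=s['img'].astype(int)
for c in range(268,322,6):
  R=g[205:250,c,0]; print(c,R[5:42].tolist(),g[232:246,c,2].tolist())
for t in('case_center','gate_handle','gate_mark','corner'):
  for q in(s,v): print(t,[(np.round(k['at'],1),round(k['score'],2)) for k in ctrl.spot_point(q,t)[:2]])
for r in (222,225,228,231,234): print(r,g[r,262:282,0],g[r,312:326,0])
save(s,'t9.png')
```

```text
25.2 [0.4364 0.3313 0.1733] [-0.683  -0.7403 -1.6937]
268 [183, 179, 182, 182, 182, 180, 183, 184, 185, 186, 188, 185, 186, 189, 187, 189, 189, 187, 184, 185, 186, 184, 185, 184, 182, 171, 132, 59, 24, 35, 41, 59, 107, 157, 179, 181, 183] [192, 190, 189, 182, 156, 120, 113, 140, 171, 165, 151, 155, 171, 174]
274 [184, 179, 181, 184, 184, 182, 182, 181, 155, 85, 59, 52, 57, 56, 55, 54, 54, 52, 51, 52, 55, 48, 51, 51, 54, 46, 45, 41, 37, 39, 38, 64, 113, 160, 182, 184, 184] [52, 54, 56, 51, 56, 66, 89, 133, 166, 155, 135, 155, 174, 177]
280 [183, 183, 185, 187, 183, 182, 181, 161, 98, 63, 69, 70, 71, 69, 70, 72, 71, 69, 70, 68, 68, 66, 64, 65, 68, 64, 65, 65, 58, 51, 51, 89, 136, 165, 185, 187, 190] [69, 71, 73, 72, 70, 74, 96, 142, 172, 166, 147, 160, 176, 179]
286 [186, 187, 186, 187, 184, 185, 183, 163, 101, 56, 74, 83, 73, 70, 73, 96, 153, 202, 205, 207, 208, 209, 206, 180, 101, 71, 64, 64, 55, 50, 59, 102, 154, 184, 185, 187, 188] [195, 171, 102, 75, 69, 77, 110, 155, 168, 160, 161, 177, 179, 179]
292 [185, 185, 186, 187, 184, 186, 183, 155, 75, 45, 52, 65, 63, 68, 72, 106, 148, 1
[... 1605 characters left out ...]
 185 186 179 137 115 111  92  57  67  68  66  67  71
  71  72] [ 65  65  64  68  67  67  68  71  71 121 211 217 180 182]
225 [ 98 176 188 187 188 189 189 186 137 117 114  94  54  66  72  71  71  72
  72  72] [ 70  65  63  67  65  68  67  65  72 128 212 219 192 185]
228 [ 95 174 185 187 185 185 184 178 135 114 110  88  51  67  73  72  72  74
  70  70] [ 69  65  63  63  65  63  65  67  82 162 215 221 174 176]
231 [ 87 167 183 186 184 185 184 180 138 116 112  92  48  67  68  69  65  66
  66  68] [ 67  68  66  66  67  65  65  66  82 166 216 220 188 180]
234 [ 91 163 182 182 184 183 182 176 132 113 109  90  54  65  68  68  67  63
  68  64] [ 62  65  65  67  64  64  65  64  97 206 217 178 100  66]
```

```bash
python3 -c "
from plant import ctrl
print(ctrl.close_job())"
```

```text
the job is handed in; nothing more can be done
None
```

I handed the job in at about 25 s; no verdict was returned. The gate is at the red line, and the case lies square on the plate against the fence and the side stop. It was seated with about 3.4 N, and the camera images show no movement of the stop.

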